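Lay up the espresso station

TASK

Lay up the coffee bar for the shift: stand the tamper in the foam insert with the round hollow, lay the pocket scale flat in the foam insert with the oblong hollow, and stand each milk jug in the middle of the pad of its own colour (blue on blue, yellow on yellow). Set everything down rather than dropping it, fully home in its hollow or wholly on its pad and upright, and leave the green tin and the stack of cups where they are.

Things in the scene. Friction and masses are not known exactly. Their poses are not given: they have to be found in the camera images.
- jug_blue_center (a point): Small open steel milk jug with a BLUE sleeve and BLUE side handle. Straight round body 56 mm in diameter, 70 mm tall, wall 3 mm; point on the jug's axis half-way up (35 mm above its base), z up. The handle sticks out to 56 mm from the axis along the jug's +y (its finger loop spans heights 14 to 62 mm); the little spout is at -y. Free of handle along x: grip across the body, along its x. About 0.18 kg, stands upright.
- jug_yellow_center (a point): The same jug with a YELLOW sleeve and YELLOW handle (56 mm diameter, 70 mm tall, handle along its +y out to 56 mm); point on the axis half-way up, 35 mm above its base, z up.
- tamper_center (a point): Coffee tamper standing on its foot: round steel foot 56 mm in diameter and 20 mm high, above it a thin neck and an upright dark wooden handle 30 mm in diameter from 36 to 80 mm above the base; 85 mm tall in all. Point on the axis half-way up (42.5 mm above the base), z up. About 0.3 kg.
- scale_center (a point): Pocket coffee scale lying flat: black slab 56 mm (its x) by 80 mm (its y) by 22 mm high with a bright metal weighing plate and a small greenish display at its -y end. Point at its centre, 11 mm above its underside, z up. About 0.16 kg.
- foam_round: Fixed dark foam insert, 96 x 96 mm and 20 mm high, with one ROUND hollow in the middle, 66 mm in diameter, 8 mm deep (orange floor at 12 mm above the counter, 2 mm bevel at its mouth). Origin at the centre of its underside, on the counter; z up.
- foam_oblong: Fixed dark foam insert, 90 mm (its x) by 114 mm (its y) and 20 mm high, with one OBLONG hollow in the middle, 66 mm (x) by 90 mm (y), 8 mm deep (orange floor at 12 mm above the counter, 2 mm bevel at its mouth). Origin at the centre of its underside, on the counter; z up.
- pad_blue: Fixed flat round BLUE pad, 86 mm in diameter, 6 mm thick; origin at the centre of its underside, on the counter.
- pad_yellow: Fixed flat round YELLOW pad, 86 mm in diameter, 6 mm thick; origin at the centre of its underside, on the counter.
- tin: Bystander: small green round tin with a metal lid, 56 mm in diameter, 66 mm tall, standing among the work; origin at the centre of its base. Leave alone.
- cups: Bystander: stack of white paper cups, upside down, 87 mm in diameter at the base, 95 mm tall, at the far side of the work; origin at the centre of its base. Leave alone.
Not all that is in view belongs to the job. Leave any purple or red look-alike of the part that bears tamper_center alone.

How it is judged:
At the end, for the whole second after the job is handed in: Tamper upright at the bottom of the round hollow (within 9 mm of its centre), scale flat at the bottom of the oblong hollow (within 10 mm of its centre, lengthwise), each jug upright on the pad of its colour with its whole base on it (axis within 15 mm of the pad's centre), all released and at rest (horizontal distance between jug_blue_center and pad_blue below 0.015 m and z of jug_blue_center in the frame of pad_blue between 0.036 and 0.046 m and angle between each of jug_blue_center, jug_yellow_center's own z axis and vertical below 0.1 rad and linear speed of each of jug_blue, jug_yellow, tamper, scale below 0.02 m/s and angular speed of each of jug_blue, jug_yellow, tamper, scale below 0.2 rad/s and horizontal distance between jug_yellow_center and pad_yellow below 0.015 m and z of jug_yellow_center in the frame of pad_yellow between 0.036 and 0.046 m and horizontal distance between tamper_center and foam_round below 0.009 m and z of tamper_center in the frame of foam_round between 0.051 and 0.058 m and angle between each of tamper_center, scale_center's own z axis and vertical below 0.08 rad and horizontal distance between scale_center and foam_oblong below 0.01 m and z of scale_center in the frame of foam_oblong between 0.0195 and 0.0265 m and angle between the y axis of scale_center and the y axis of foam_oblong, either way round below 0.25 rad); the robot touches nothing.
It fails at once if the green tin is shifted by more than 20 mm or knocked over (distance of tin from where it was at the start of the episode above 0.02 m or angle between tin's own z axis and vertical above 0.3 rad).
It fails at once if the stack of cups is shifted by more than 20 mm or knocked over (distance of cups from where it was at the start of the episode above 0.02 m or angle between cups's own z axis and vertical above 0.3 rad).
It fails at once if a tool or jug is dropped: it falls free with its base more than 45 mm above the counter ((contact force between tamper and anything else below 0.02 N and height (world z) of tamper_center above 0.0875 m) or (contact force between scale and anything else below 0.02 N and height (world z) of scale_center above 0.056 m) or (contact force between jug_blue and anything else below 0.02 N and height (world z) of jug_blue_center above 0.08 m) or (contact force between jug_yellow and anything else below 0.02 N and height (world z) of jug_yellow_center above 0.08 m)).
It also fails if it takes over 115 s, if anything falls off the work surface, if the arm or the gripper's body presses on something with over 40 N, if the wrist force passes 120 N, or if a joint passes its speed limit or range.

ROBOT

A 6-joint arm with a two-finger parallel gripper is mounted at the origin on the work surface. World frame = base frame: x ahead of the robot, y to its left, z up, the work surface at z = 0. Lengths are in m, angles in rad, forces in N, time in s.
With the tool pointing down it reaches from about 0.275 to 0.875 m from the base axis. Payload 12.5 kg.
Tool frame: the origin (TCP) lies between the finger pads; the fingertips stand 17 mm ahead of it and the grasp point (between the pads) lies 2 mm behind it; z points along the fingers, x is the direction in which the jaws open and shut, and the axes are right-handed (so a half turn about z gives the same grasp; the last joint's range is limited). The gripper opens to 85 mm and grips with 20 to 120 N. Pads are 22 mm wide; open, the fingers measure 114 mm over their backs; the gripper's body (76 mm by 85 mm) begins 54 mm behind the grasp point. The pads swing forward as they close: fully open they stand 13 mm farther back than shut.
Start: joints at [1.118, 0.351, 1.652, -0, 1.139, -0.085], TCP at [0.198, 0.513, 0.248] pointing down, gripper open.
Joint ranges: [-2.75, 2.75], [-0.79, 2.1], [0.01, 2.65], [-1.57, 4.71], [0.07, 3.14], [-2.87, 2.87]. Speed limits (rad/s): [2.22, 2.22, 2.79, 3.14, 3.14, 3.14].

INTERFACE

Orientations are given as a unit quaternion [x, y, z, w].
In Python, from rig import readout, vision, workorder gives the robot as it stands.
- The arm moves only by the tool jog_arm, never from a script. Its arguments are lists of equal length, an entry for each row: "xyz": the shift along the tool's x, y, z in cm, a list of three; "turn": the turn about the tool's z in rad; "claw": the opening, from 0 (shut) to 1 (fully open). A call has 1 to 10 rows; each row is the pose to reach, as a shift and turn from the pose commanded when the call began, along the tool's axes at that moment; what a row does not reach only later rows make up. A row lasts 1/10 s, in which the tool goes at most 50 mm and 8.59 degrees, less where a joint would pass 70% of its speed; a pose out of reach is approached as far as the arm can. A call with a gripper value outside its range is refused whole. The fingers move at their own pace and stop on an object; "squeeze" is the grip in N (left out, the last holds). Time passes only in rows, so rows that repeat a pose let the fingers close. It gives the time, the measured TCP pose, the force and the opening at its end, in the units of the state.
- readout.state(): the state, without advancing time (a new reading comes with each control period).
- vision.get_image(name): name is "scene" or "side" or "wrist"; returns a dict with "frame" (400x640x3 uint8, red, green, blue), "fov_y" (degrees; the focal length in pixels is half the picture's height over the tangent of half this angle, whatever the lens; pixels are square), "cx", "cy" (the principal point, pixels), "dist" ([k1, k2, p1, p2, k3] as OpenCV has them; the pictures are not rectified), "R" (3x3) and "t" (3): a world point X has camera coordinates R X + t; the wrist camera has in their place "T_tool_cam" (4x4, takes a point from camera to tool coordinates, whose origin is the TCP and whose axes are the tool frame's). Camera axes: x right, y down, z forward; pixel columns grow to the right and rows downward; lengths in m; the calibration is good to about 2 mm. A picture is of the moment at which its call begins: read the wrist's pose just before it. There is no depth.
- workorder.sign_off(): hands the job in, once; it reports no verdict.
Trained networks look in a picture, given as the dict that the camera call returned (one of the last four; its "shot" number tells which), for a name from the list of things; names that differ only in an ending like _2 or _b are one class to them, and where a whole thing is asked for, a point or a joint stands for the part that bears it (a point fixed in the world has none). Each returns a list of dicts, best first, with "p" (0 to 1); they miss things now and then, are a little off and sometimes report something else, mostly with a low value. They report only what shows in the picture. A call takes as long as a camera call. They do not tell look-alikes from the thing itself.
- vision.spot_in(label, picture): "centre" ([x, y, z] in m, in world coordinates, good to about 4 mm: the middle of the surface that is visible of it).
- vision.spot_point(label, picture): "centre" ([x, y, z] in m, in world coordinates, good to about 4 mm: a listed point, or the origin of a listed thing).
The state is a dict: "time": time; "qpos": joint angles; "qd": joint speeds; "joint_torque": joint torques, N m; "eef_pos": TCP position; "orientation": TCP orientation; "wrist_force": force on the tool from outside, world axes, zero at the start; "wrist_torque": the same for the moment, N m; "grip_width": finger opening in m.
Only numpy, scipy, OpenCV 4.12 (cv2) and the standard library are available. Lean on these libraries where they do the work, as an engineer would, in place of code of your own. Each camera call takes 0.05 s, during which the arm holds its last target.

## Working session

There is one attempt and no reset: what is moved stays moved. The work goes in short steps, Python scripts to look and compute and a tool call to move; the robot and the scene stay as the last step left them, time stands still between calls to the robot, and variables do not carry over. Pictures are saved under pics/ and viewed, and the job is handed in when it is done.

Besides the shell and the picture viewer there is one more tool, called in YAML: its name, and indented under it one key for each argument. jog_arm: Moves the arm, as the interface text tells. Its arguments: {"type":"object","properties":{"xyz":{"type":"array"},"turn":{"type":"array"},"claw":{"type":"array"},"squeeze":{"type":"number"}},"required":["xyz","turn","claw"]}

```bash
ls; mkdir -p pics; python3 - <<'E'
from rig import readout, vision
import cv2
s=readout.state(); print(s)
for n in ["scene","side"]:
    p=vision.get_image(n); cv2.imwrite(f"pics/{n}0.png",p["frame"][:,:,::-1])
    print(n,p["fov_y"],p["shot"],p.get("t"))
    for l in ["jug_blue_center","jug_yellow_center","tamper_center","scale_center","foam_round","foam_oblong","pad_blue","pad_yellow","tin","cups"]:
        print(l,[([round(float(x),3) for x in d["centre"]],round(d["p"],2)) for d in vision.spot_point(l,p)])
E
```

```text
pics
{'time': 0.0, 'qpos': array([ 1.11841199e+00,  3.51233578e-01,  1.65242512e+00, -1.42065919e-05,
        1.13910579e+00, -8.46024329e-02]), 'qd': array([ 0.00083997, -0.00025682,  0.00103282,  0.00035673,  0.00040195,
       -0.00072403]), 'joint_torque': array([ 6.60362184e-04, -5.06118679e+01, -2.91393971e+01, -1.32944119e-04,
        4.67676320e-03,  9.77583539e-06]), 'eef_pos': array([0.19759364, 0.5129449 , 0.24775948]), 'orientation': array([ 8.24481817e-01,  5.65888142e-01, -5.06178775e-04,  2.95161155e-04]), 'wrist_force': array([ 0.51788554, -0.53376569,  0.33968596]), 'wrist_torque': array([ 0.03170874, -0.01376287,  0.00163219]), 'grip_width': 0.08549330247524606}
scene 50.032553827697065 1 [-0.31800848 -0.36044998  1.26443579]
jug_blue_center [([0.593, -0.32, 0.036], 0.63)]
jug_yellow_center [([0.585, -0.115, 0.036], 0.56), ([0.732, -0.015, -0.0], 0.51)]
tamper_center [([0.537, 0.23, 0.04], 0.86), ([0.645, 0.229, 0.044], 0.72), ([0.586, 0.122, 0.042], 0.62), ([0.596, 0.02, 0.043], 0.62), ([0.696, 0.151, 0.042], 0.59)]
scale_center [([0.608, 0.34, 0.01], 0.71)]
foam_r
[... 261 characters left out ...]
01], 0.94)]
cups [([0.734, -0.014, 0.0], 0.61)]
side 49.42003958205935 2 [0.58253275 0.07245965 1.00807346]
jug_blue_center []
jug_yellow_center [([0.589, -0.122, 0.031], 0.96)]
tamper_center [([0.585, 0.13, 0.039], 0.93), ([0.593, 0.025, 0.038], 0.84), ([0.692, 0.153, 0.045], 0.77), ([0.537, 0.228, 0.044], 0.69), ([0.646, 0.226, 0.04], 0.65)]
scale_center [([0.606, 0.335, 0.014], 0.88), ([0.494, -0.009, 0.002], 0.15)]
foam_round [([0.445, 0.333, 0.001], 0.97)]
foam_oblong [([0.424, -0.112, -0.0], 0.61)]
pad_blue [([0.441, -0.343, 0.0], 0.58)]
pad_yellow [([0.438, 0.133, -0.003], 0.68)]
tin [([0.493, -0.009, 0.002], 0.93), ([0.448, 0.333, -0.002], 0.59)]
cups [([0.74, -0.013, -0.004], 0.75)]
```

View pics/scene0.png

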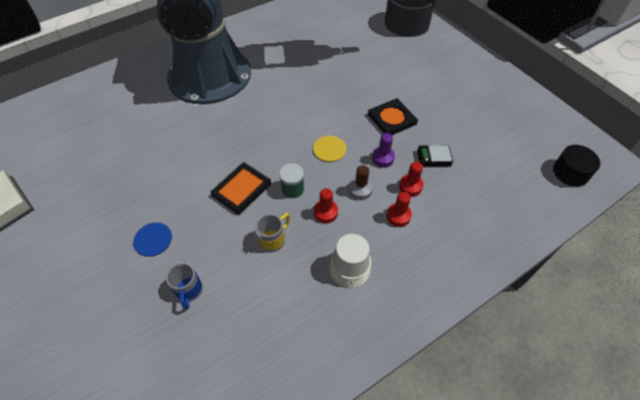

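View pics/side0.png

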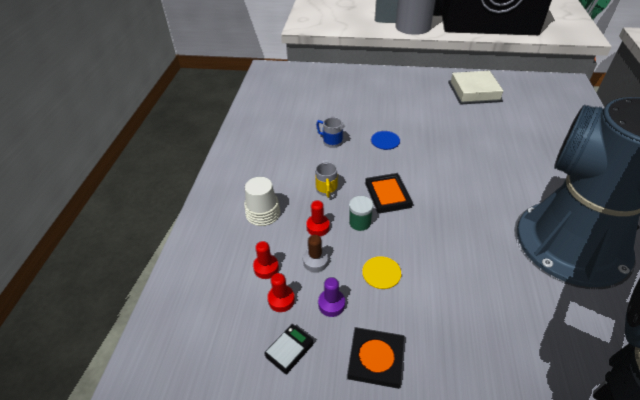

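The picture shows five tamper shapes in the scene image: purple (384,152), red (412,180), red (400,212), red (326,207), and one with a steel foot and dark wooden handle at (361,182). Only the last fits the description. I'll check it in a crop, then measure the yaws.

```bash
cat > h.py <<'E'
import numpy as np, cv2
from rig import readout, vision
from scipy.spatial.transform import Rotation as Rn
def K(p):
    f=p["frame"].shape[0]/2/np.tan(np.radians(p["fov_y"])/2)
    return np.array([[f,0,p["cx"]],[0,f,p["cy"]],[0,0,1.]])
def RT(p,s=None):
    if "R" in p: return np.array(p["R"]),np.array(p["t"]).ravel()
    T=np.eye(4);T[:3,:3]=Rn.from_quat(s["orientation"]).as_matrix();T[:3,3]=s["eef_pos"]
    M=np.linalg.inv(T@np.array(p["T_tool_cam"]));return M[:3,:3],M[:3,3]
def proj(p,X,s=None):
    R,t=RT(p,s);return cv2.projectPoints(np.atleast_2d(np.float64(X)),cv2.Rodrigues(R)[0],t,K(p),np.array(p["dist"],float))[0][:,0]
def back(p,uv,z,s=None):
    R,t=RT(p,s);uv=np.float64(uv).reshape(-1,1,2)
    n=cv2.undistortPoints(uv,K(p),np.array(p["dist"],float))[:,0]
    d=np.c_[n,np.ones(len(n))]@R;c=-R.T@t
    return c+d*((z-c[2])/d[:,2])[:,None]
E
python3 - <<'E'
from h import *
for n in ["scene","side"]:
    p=vision.get_image(n); print(n,proj(p,[[.586,.125,.0425]]))
    f=p["frame"][:,:,::-1]
    hsv=cv2.cvtColor(p["frame"],cv2.COLOR_RGB2HSV)
    # orange floor
    m=cv2.inRange(hsv,(5,180,120),(16,255,255))
    nn,lab,st,ce=cv2.connectedComponentsWithStats(m)
    for i in range(1,nn):
        if st[i,4]>100:
            ys,xs=np.where(lab==i);W=back(p,np.c_[xs,ys],.012)[:,:2]
            r=cv2.minAreaRect((W*1000).astype(np.float32));print("orange",r,W.mean(0))
    for nm,lo,hi,z in [("blue",(105,150,60),(125,255,255),.006),("yellow",(20,150,80),(32,255,255),.006)]:
        m=cv2.inRange(hsv,lo,hi);nn,lab,st,ce=cv2.connectedComponentsWithStats(m)
        for i in range(1,nn):
            if st[i,4]>30:
                ys,xs=np.where(lab==i);W=back(p,np.c_[xs,ys],z)[:,:2];print(nm,st[i,4],ce[i],W.mean(0),np.ptp(W,axis=0))
    boxes={"scene":[(120,210,250,320),(320,90,470,230)],"side":[(300,90,430,240),(230,200,410,400)]}[n]
    for k,(a,b,c,d) in enumerate(boxes):
        cr=f[b:d,a:c];q=min(800/cr.shape[1],600/cr.shape[0])
        cv2.imwrite(f"pics/{n}c{k}.png",cv2.resize(cr,None,fx=q,fy=q,interpolation=cv2.INTER_CUBIC))
E
```

```text
scene [[361.42438316 179.85984307]]
orange ((439.2781066894531, 337.0406494140625), (61.65111541748047, 56.480010986328125), 57.01148986816406) [0.44026984 0.33757514]
orange ((426.62750244140625, -110.84584045410156), (64.63520812988281, 88.1175308227539), 19.525981903076172) [ 0.42721206 -0.11136906]
blue 948 [152.05274262 239.05801688] [ 0.44326854 -0.34153192] [0.08263654 0.08160291]
blue 47 [183.91489362 282.0212766 ] [ 0.57745411 -0.32192195] [0.01020089 0.02671812]
blue 277 [188.77978339 294.18411552] [ 0.60769357 -0.32407889] [0.04790073 0.05405984]
yellow 633 [329.09794629 148.35703002] [0.43982735 0.13441286] [0.08084726 0.08241131]
yellow 44 [285.31818182 218.59090909] [ 0.55945406 -0.06558177] [0.02963417 0.0237415 ]
yellow 168 [273.11309524 243.38095238] [ 0.59962724 -0.12033582] [0.0353781  0.05111013]
side [[313.90056688 251.16352986]]
orange ((427.15380859375, -114.77046203613281), (65.20912170410156, 87.3498764038086), 19.39565086364746) [ 0.4266884  -0.11375562]
orange ((440.6733703613281, 333.8171691894531), (64.19264221191406, 61.02518844604492), 6.538917541503906) [0.44034037 0.33427716]
blue 239 [330.13807531 136.16317992] [ 0.60180802 -0.33973018] [0.08305846 0.11699158]
blue 415 [385.05783133 139.84578313] [ 0.43899314 -0.33763333] [0.08178322 0.08778984]
yellow 250 [326.056 185.984] [ 0.58860174 -0.1230509 ] [0.0566107  0.07098734]
yellow 996 [381.40160643 272.20983936] [0.43595692 0.1381886 ] [0.08506638 0.08668192]
```

```bash
python3 -c "
import cv2,numpy as np
o=np.zeros((600,800,3),np.uint8)
for i,n in enumerate(['scenec0','scenec1','sidec0','sidec1']):
    a=cv2.imread(f'pics/{n}.png');q=min(400/a.shape[1],300/a.shape[0]);a=cv2.resize(a,None,fx=q,fy=q)
    y,x=(i//2)*300,(i%2)*400;o[y:y+a.shape[0],x:x+a.shape[1]]=a
cv2.imwrite('pics/m0.png',o)"
```

```text
(no output)
```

View pics/m0.png

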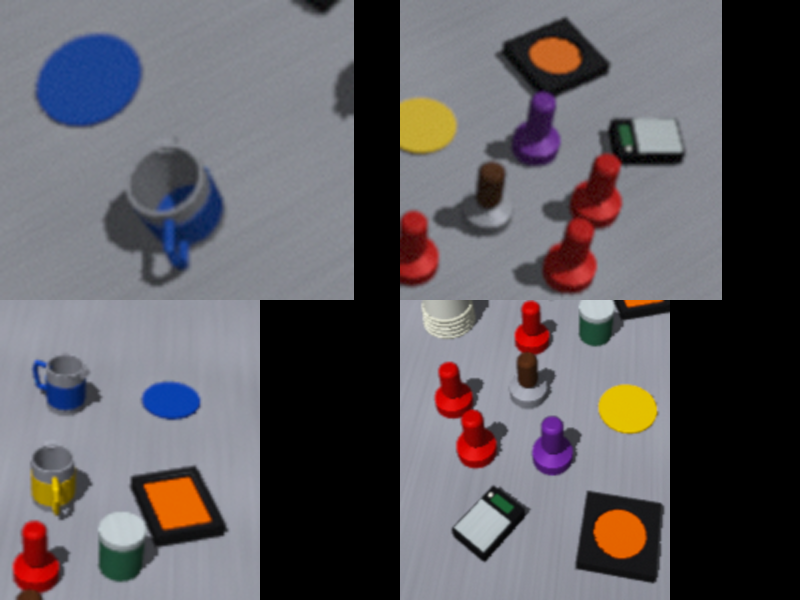

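The crops confirm it: the steel foot and dark wood handle belong to the tamper at (361,182), world ≈ (0.586,0.125). Next I'll measure the yaws of the scale and the jug handles.

```bash
cat >> h.py <<'E'
def go(x,y,z,yaw_deg=None,s=None):
    """print tool-axis shift(cm), turn for target world TCP & yaw (mod 180)"""
    s=s or readout.state();R=Rn.from_quat(s["orientation"]).as_matrix()
    cur=np.arctan2(R[1,0],R[0,0]);d=R.T@(np.array([x,y,z])-s["eef_pos"])*100
    out=[]
    if yaw_deg is not None:
        b=np.arctan2(y,x)
        for k in (-2,-1,0,1,2):
            psi=np.radians(yaw_deg)+k*np.pi;q6=b-psi
            if abs(q6)<2.7: out.append((round(float(cur-psi),3),"q6=%.2f"%q6))
    print("shift cm",d.round(2),"turns",out,"| pos",s["eef_pos"].round(4),"yaw %.1f"%np.degrees(cur),"t",round(s["time"],1))
E
python3 - <<'E'
from h import *
for n in ["scene","side"]:
    p=vision.get_image(n);hsv=cv2.cvtColor(p["frame"],cv2.COLOR_RGB2HSV)
    x0,y0=proj(p,[[.607,.338,.02]])[0].astype(int)
    sub=hsv[y0-30:y0+30,x0-35:x0+35]
    m=cv2.inRange(sub,(0,0,130),(179,50,255))
    m2=cv2.inRange(sub,(0,0,0),(179,255,75))
    m3=cv2.inRange(sub,(60,80,30),(95,255,255))
    for nm,mm in (("dark",m2),("green",m3)):
        nn,lab,st,ce=cv2.connectedComponentsWithStats(mm)
        i=1+np.argmax(st[1:,4]);ys,xs=np.where(lab==i)
        W=back(p,np.c_[xs+x0-35,ys+y0-30],.022 if nm=="green" else .015)[:,:2]
        print(n,nm,st[i,4],W.mean(0),cv2.minAreaRect((W*1000).astype(np.float32)))
# handle tips, mid height z~.04
p=vision.get_image("scene")
print("blue h",back(p,[[181,303]],.02),back(p,[[182,293]],.06))
print("yel h",back(p,[[286,218]],.05))
E
```

```text
scene dark 330 [0.6081079  0.31732879] ((613.6607055664062, 321.4698181152344), (93.75638580322266, 59.581207275390625), 15.300586700439453)
scene green 62 [0.59168061 0.31789418] ((590.8065795898438, 318.3776550292969), (15.96481990814209, 32.57590866088867), 57.72470474243164)
side dark 537 [0.59479273 0.33900045] ((604.1541137695312, 338.5494079589844), (86.58191680908203, 60.333709716796875), 57.661319732666016)
side green 124 [0.59193754 0.31614265] ((592.1976318359375, 315.83203125), (15.390217781066895, 32.20790481567383), 56.99933624267578)
blue h [[ 0.62360899 -0.3441744   0.02      ]] [[ 0.62586867 -0.33135534  0.06      ]]
yel h [[ 0.58393104 -0.07498179  0.05      ]]
```

```bash
python3 - <<'E'
from h import *
s=readout.state();p=vision.get_image("wrist");print(np.array(p["T_tool_cam"]).round(3),p["fov_y"])
go(.44,.336,.25,20,s)
go(.586,.125,.2,20,s)
print("foam round yaw q")
E
```

```text
[[ 1.     0.     0.001  0.   ]
 [-0.     0.955  0.295 -0.075]
 [-0.001 -0.295  0.955 -0.125]
 [ 0.     0.     0.     1.   ]] 65.9508217035498
shift cm [-7.83 28.98 -0.17] turns [(0.854, 'q6=0.30')] | pos [0.1977 0.5132 0.2483] yaw 68.9 t 1.4
shift cm [-22.27  50.19   4.83] turns [(0.854, 'q6=-0.14')] | pos [0.1977 0.5132 0.2483] yaw 68.9 t 1.4
foam round yaw q
```

jog_arm:
  xyz:
    - [-1,4.5,0]
    - [-2.2,9,0]
    - [-3.5,13.5,0]
    - [-5,18,0]
    - [-6,22,0]
    - [-7,26,0]
    - [-7.8,29,0]
    - [-7.8,29,0]
    - [-7.8,29,0]
  turn: [0.1,0.22,0.34,0.46,0.58,0.7,0.82,0.85,0.85]
  claw: [1,1,1,1,1,1,1,1,1]

```text
time: 2.3
eef_pos: [0.4408, 0.3356, 0.2482]
orientation: [0.985, 0.175, -0.0, 0.0]
wrist_force: [0.0, -0.1, 1.2]
grip_width: 0.0856
```

```bash
python3 - <<'E'
from h import *
s=readout.state();p=vision.get_image("wrist");cv2.imwrite("pics/w1.png",p["frame"][:,:,::-1])
hsv=cv2.cvtColor(p["frame"],cv2.COLOR_RGB2HSV)
m=cv2.inRange(hsv,(5,180,120),(16,255,255));nn,lab,st,ce=cv2.connectedComponentsWithStats(m)
for i in range(1,nn):
    if st[i,4]>300:
        ys,xs=np.where(lab==i);W=back(p,np.c_[xs,ys],.012,s)[:,:2];print("orange",ce[i],W.mean(0),np.ptp(W,axis=0))
for l in ["foam_round","scale_center","tamper_center"]: print(l,[(d["centre"],d["p"]) for d in vision.spot_point(l,p)])
go(.586,.125,.2,20,s)
E
```

```text
orange [322.64029104 168.66712142] [0.44205203 0.33551349] [0.06416521 0.06377377]
foam_round [([0.4426, 0.333, -0.0046], 0.76)]
scale_center [([0.6069, 0.3379, 0.0124], 0.74)]
tamper_center [([0.5866, 0.1214, 0.0363], 0.85), ([0.5371, 0.2294, 0.0426], 0.85)]
shift cm [ 6.39 24.77  4.81] turns [(0.002, 'q6=-0.14')] | pos [0.4408 0.3356 0.2482] yaw 20.1 t 2.3
```

View pics/w1.png

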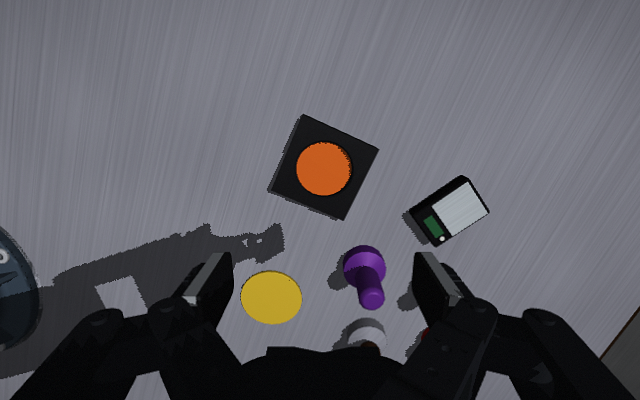

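The wrist view shows the round hollow at (322,168) and the scale at (450,210). The hollow's centre is (0.4415, 0.3355), which agrees with the other cameras. Next is the tamper.

jog_arm:
  xyz:
    - [1,4,0.5]
    - [2,8,1]
    - [3,12,2]
    - [4,16,3]
    - [5,20,4]
    - [6,24,4.8]
    - [6.4,24.8,4.8]
    - [6.4,24.8,4.8]
  turn: [0,0,0,0,0,0,0,0]
  claw: [1,1,1,0.8,0.7,0.65,0.65,0.65]

```text
time: 3.3
eef_pos: [0.5864, 0.1252, 0.2001]
orientation: [0.985, 0.175, -0.0, -0.0]
wrist_force: [1.1, 0.6, 0.5]
grip_width: 0.0554
```

```bash
python3 - <<'E'
from h import *
s=readout.state();p=vision.get_image("wrist");cv2.imwrite("pics/w2.png",p["frame"][:,:,::-1])
P=[[.586,.125,.08],[.586,.125,.02],[.586,.125,0]];print(proj(p,P,s))
for l in ["tamper_center"]: print(l,[(d["centre"],d["p"]) for d in vision.spot_point(l,p)])
E
```

```text
[[320.87848715 197.04736491]
 [321.12955742 179.75285454]
 [321.19405467 175.31200927]]
tamper_center [([0.5854, 0.1241, 0.0389], 0.88), ([0.5925, 0.0208, 0.0446], 0.85), ([0.69, 0.1533, 0.0457], 0.79), ([0.6432, 0.2282, 0.0477], 0.63), ([0.5372, 0.2318, 0.0395], 0.58)]
```

View pics/w2.png

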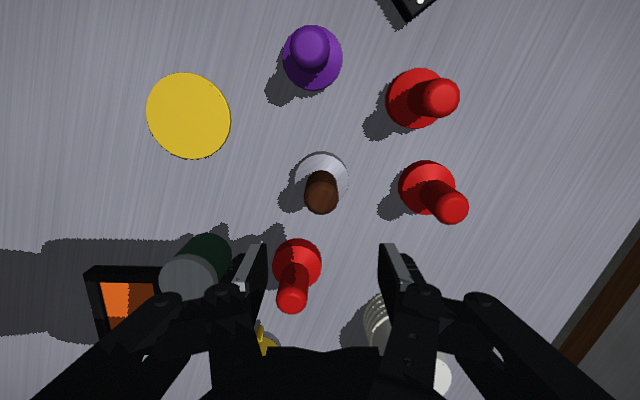

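The dark handle top is at (321,195) against a prediction of (321,197), so it is centred. Descending.

jog_arm:
  xyz:
    - [0,0,4]
    - [0,0,8]
    - [0,0,11]
    - [0,0,13]
    - [0,0,14.2]
    - [0,0,14.2]
    - [0,0,14.2]
    - [0,0,14.2]
    - [0,0,14.2]
    - [0,0,14.2]
  turn: [0,0,0,0,0,0,0,0,0,0]
  claw: [0.65,0.65,0.65,0.65,0.65,0.65,0,0,0,0]
  squeeze: 50

```text
time: 4.4
eef_pos: [0.5866, 0.1258, 0.0596]
orientation: [0.984, 0.176, 0.001, -0.0]
wrist_force: [-2.3, 0.1, 6.7]
grip_width: 0.0287
```

```bash
python3 - <<'E'
from h import *
go(.586,.125,.20)
go(.4415,.3355,.20,20)
E
```

```text
shift cm [ -0.06   0.06 -14.04] turns [] | pos [0.5866 0.1258 0.0596] yaw 20.2 t 4.4
shift cm [ -6.34 -24.69 -14.05] turns [(0.004, 'q6=0.30')] | pos [0.5866 0.1258 0.0596] yaw 20.2 t 4.4
```

jog_arm:
  xyz:
    - [0,0,-2]
    - [0,0,-6]
    - [0,0,-10]
    - [0,0,-14]
    - [-1,-4,-14]
    - [-2.1,-8,-14]
    - [-3.1,-12,-14]
    - [-4.1,-16,-14]
    - [-5.2,-20,-14]
    - [-6.3,-24.7,-14]
  turn: [0,0,0,0,0,0,0,0,0,0]
  claw: [0,0,0,0,0,0,0,0,0,0]

```text
time: 5.4
eef_pos: [0.4406, 0.3363, 0.1986]
orientation: [0.985, 0.175, 0.0, 0.0]
wrist_force: [1.1, 0.4, -3.0]
grip_width: 0.029
```

jog_arm:
  xyz:
    - [0,0,0]
    - [0,0,0]
  turn: [0,0]
  claw: [0,0]

```text
time: 5.6
eef_pos: [0.441, 0.3361, 0.1984]
orientation: [0.984, 0.177, 0.0, 0.0]
wrist_force: [-0.6, 0.5, -3.2]
grip_width: 0.0289
```

```bash
python3 - <<'E'
from h import *
s=readout.state();p=vision.get_image("wrist");cv2.imwrite("pics/w3.png",p["frame"][:,:,::-1])
go(.4415,.3355,.0716,20,s)
for n in ["scene","side"]:
    q=vision.get_image(n)
    print([(np.round(d["centre"],4),d["p"]) for d in vision.spot_point("tamper_center",q)][:5])
    u,v=proj(q,[s["eef_pos"]])[0].astype(int);cv2.imwrite(f"pics/{n}3.png",cv2.resize(q["frame"][max(0,v-50):v+70,max(0,u-70):u+70,::-1],None,fx=4,fy=4))
E
```

```text
shift cm [ 0.03  0.08 12.68] turns [(0.006, 'q6=0.30')] | pos [0.441  0.3361 0.1984] yaw 20.3 t 5.6
[(array([0.6454, 0.2296, 0.0445]), 0.92), (array([0.5387, 0.2294, 0.0416]), 0.87), (array([0.6934, 0.1536, 0.0435]), 0.8), (array([0.4453, 0.3309, 0.1811]), 0.74), (array([0.5931, 0.021 , 0.0442]), 0.66)]
[(array([0.6458, 0.234 , 0.0413]), 0.88), (array([0.695 , 0.1536, 0.0434]), 0.85), (array([0.4368, 0.3353, 0.1805]), 0.73), (array([0.5368, 0.2304, 0.0437]), 0.73), (array([0.5928, 0.0256, 0.0392]), 0.64)]
```

View pics/w3.png

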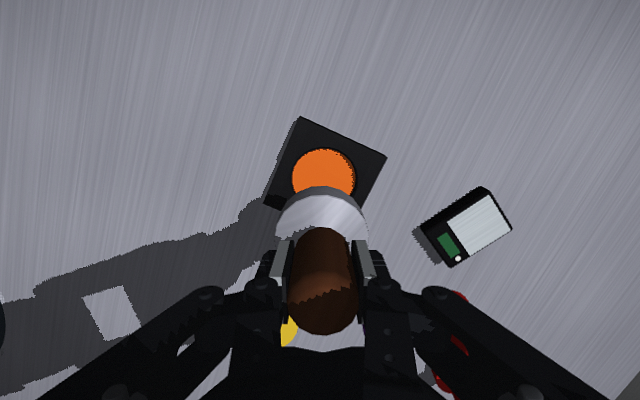

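View pics/side3.png

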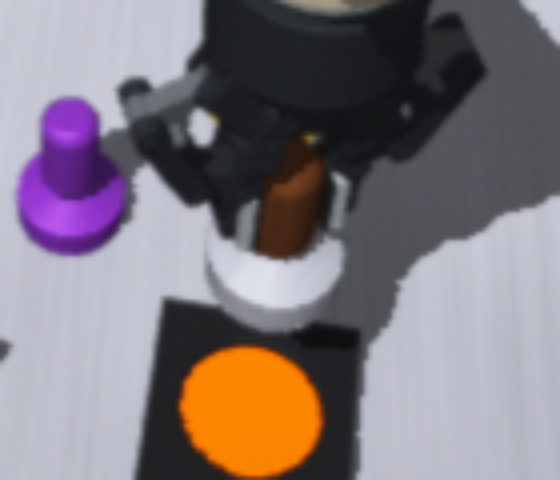

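```bash
python3 - <<'E'
from h import *
s=readout.state();p=vision.get_image("wrist");f=p["frame"][:,:,::-1].copy()
a=np.linspace(0,2*np.pi,60);R=Rn.from_quat(s["orientation"]).as_matrix()
for z in (-.0596,-.0396):
    P=[s["eef_pos"]+R@np.array([.028*np.cos(t),.028*np.sin(t),-z]) for t in a]
    for u,v in proj(p,P,s): cv2.circle(f,(int(u),int(v)),0,(0,255,0),-1)
cv2.imwrite("pics/w4.png",cv2.resize(f[140:360,220:420],None,fx=2.7,fy=2.7,interpolation=cv2.INTER_NEAREST))
E
```

```text
(no output)
```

View pics/w4.png

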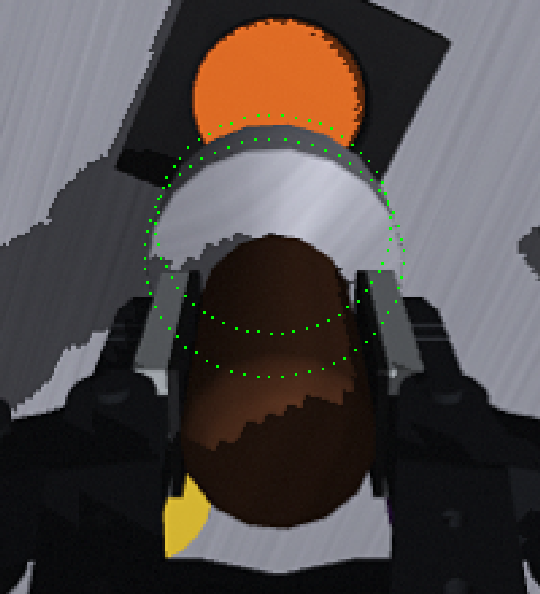

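The foot is about 3 mm towards tool +y of nominal, so I'll correct by −2 mm and lower gently.

jog_arm:
  xyz:
    - [0,-0.2,4]
    - [0,-0.2,8]
    - [0,-0.2,10]
    - [0,-0.2,11]
    - [0,-0.2,11.6]
    - [0,-0.2,12]
    - [0,-0.2,12.2]
    - [0,-0.2,12.4]
    - [0,-0.2,12.4]
  turn: [0,0,0,0,0,0,0,0,0]
  claw: [0,0,0,0,0,0,0,0,0]

```text
time: 6.8
eef_pos: [0.441, 0.3376, 0.0746]
orientation: [0.984, 0.176, 0.0, -0.0]
wrist_force: [0.6, -0.4, -3.4]
grip_width: 0.029
```

```bash
python3 - <<'E'
from h import *
s=readout.state();p=vision.get_image("wrist");cv2.imwrite("pics/w5.png",p["frame"][:,:,::-1])
print(s["eef_pos"],s["wrist_force"])
E
```

```text
[0.44100887 0.33755779 0.07461691] [ 0.64588096 -0.36147836 -3.3708245 ]
```

View pics/w5.png

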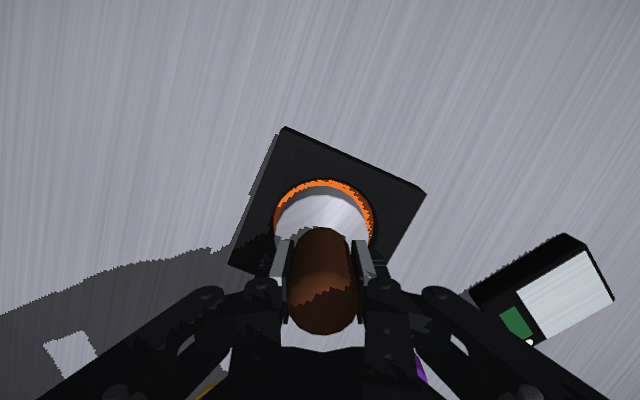

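The foot is inside the hollow, with an orange ring showing around it. I'll lower until contact.

jog_arm:
  xyz:
    - [0,-0.1,0.15]
    - [0,-0.1,0.3]
    - [0,-0.1,0.3]
    - [0,-0.1,0.4]
    - [0,-0.1,0.4]
  turn: [0,0,0,0,0]
  claw: [0,0,0,0,0]

```text
time: 7.35
eef_pos: [0.4406, 0.3388, 0.0716]
orientation: [0.984, 0.176, 0.0, -0.0]
wrist_force: [-6.9, -1.5, 16.7]
grip_width: 0.0289
```

jog_arm:
  xyz:
    - [0,0,-0.1]
    - [0,0,-0.1]
    - [0,0,-0.1]
    - [0,0,-0.1]
    - [0,0,-0.1]
  turn: [0,0,0,0,0]
  claw: [0.6,0.6,0.6,0.6,0.6]

```text
time: 7.85
eef_pos: [0.4405, 0.3384, 0.0712]
orientation: [0.984, 0.176, -0.0, 0.0]
wrist_force: [-0.1, -0.0, -0.1]
grip_width: 0.0512
```

jog_arm:
  xyz:
    - [0,0,-2]
    - [0,0,-5]
    - [0,0,-9]
    - [0,0,-13]
    - [0,0,-13]
  turn: [0,0,0,0,0]
  claw: [0.6,0.6,1,1,1]

```text
time: 8.35
eef_pos: [0.4424, 0.3396, 0.2064]
orientation: [0.984, 0.176, 0.004, -0.002]
wrist_force: [0.4, 0.6, -0.3]
grip_width: 0.0855
```

```bash
python3 - <<'E'
from h import *
s=readout.state();p=vision.get_image("wrist");f=p["frame"][:,:,::-1].copy()
a=np.linspace(0,2*np.pi,60)
c=np.array([.4415,.3355])
for z,r in ((.032,.028),(.097,.012),(.020,.033)):
    P=[[c[0]+r*np.cos(t),c[1]+r*np.sin(t),z] for t in a]
    for u,v in proj(p,P,s): cv2.circle(f,(int(u),int(v)),0,(0,255,0),-1)
cv2.imwrite("pics/w6.png",f)
print([(np.round(d["centre"],4),d["p"]) for d in vision.spot_point("tamper_center",p)][:3])
print([(np.round(d["centre"],4),d["p"]) for d in vision.spot_point("foam_round",p)][:3])
go(.606,.338,.15,147.5,s)
E
```

```text
[(array([0.5373, 0.2257, 0.0397]), 0.7), (array([0.4407, 0.3381, 0.0512]), 0.65)]
[(array([0.6077, 0.3415, 0.0117]), 0.45)]
shift cm [15.25  5.82  5.75] turns [(0.92, 'q6=1.08'), (-2.221, 'q6=-2.07')] | pos [0.4424 0.3396 0.2064] yaw 20.2 t 8.3
```

View pics/w6.png

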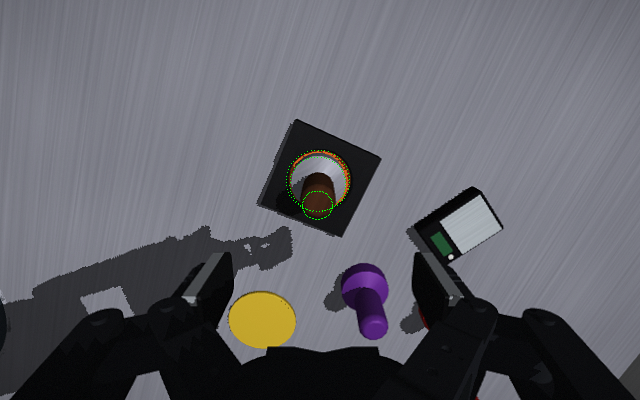

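The tamper stands concentric in the round hollow at (319,181). Now the scale.

jog_arm:
  xyz:
    - [4,1.5,0]
    - [8,3,0]
    - [12,4.5,1]
    - [15.2,5.8,2]
    - [15.2,5.8,3]
    - [15.2,5.8,3]
    - [15.2,5.8,3]
    - [15.2,5.8,3]
    - [15.2,5.8,3]
  turn: [0.14,0.28,0.42,0.56,0.7,0.84,0.92,0.92,0.92]
  claw: [1,1,1,1,1,1,1,1,1]

```text
time: 9.4
eef_pos: [0.6028, 0.3363, 0.17]
orientation: [0.96, -0.278, -0.001, 0.001]
wrist_force: [-0.2, 0.8, 0.3]
grip_width: 0.0853
```

```bash
python3 - <<'E'
from h import *
s=readout.state();p=vision.get_image("wrist");f=p["frame"][:,:,::-1].copy()
def box(c,yaw,z):
    a=np.radians(yaw);ex=np.array([np.cos(a),np.sin(a)]);ey=np.array([-ex[1],ex[0]])
    return [[*(c+ex*.028*i+ey*.04*j),z] for i,j in((-1,-1),(1,-1),(1,1),(-1,1))]
for z in(.022,0):
    q=proj(p,box(np.array([.606,.338]),-32.5,z),s);print(q.round(1));cv2.polylines(f,[q.astype(np.int32).reshape(-1,1,2)],1,(0,255,0))
hsv=cv2.cvtColor(p["frame"],cv2.COLOR_RGB2HSV)
cv2.imwrite("pics/w7.png",f)
print([(np.round(d["centre"],4),d["p"]) for d in vision.spot_point("scale_center",p)][:3])
E
```

```text
[[294.4 225.5]
 [353.1 225.7]
 [356.  141.2]
 [292.3 141. ]]
[[296.3 217.3]
 [351.  217.4]
 [353.6 138.4]
 [294.5 138.2]]
[(array([0.6073, 0.3385, 0.0099]), 0.88)]
```

View pics/w7.png

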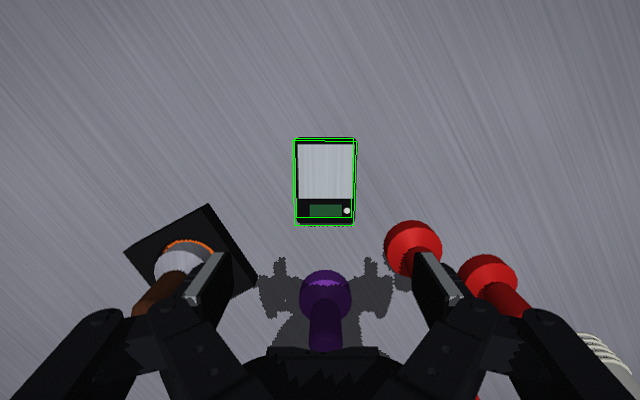

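The green box at (292–356, 141–225) fits the scale outline. Descending.

```bash
python3 - <<'E'
from h import *
go(.606,.3378,.024,147.5)
E
```

```text
shift cm [ 0.19 -0.29 14.67] turns [(0.002, 'q6=1.08'), (-3.139, 'q6=-2.07')] | pos [0.603  0.3365 0.1707] yaw -32.4 t 9.5
```

jog_arm:
  xyz:
    - [0.2,-0.3,4]
    - [0.2,-0.3,8]
    - [0.2,-0.3,11]
    - [0.2,-0.3,13]
    - [0.2,-0.3,14.2]
    - [0.2,-0.3,14.6]
    - [0.2,-0.3,14.6]
    - [0.2,-0.3,14.6]
  turn: [0,0,0,0,0,0,0,0]
  claw: [1,1,1,1,1,1,1,1]

```text
time: 10.3
eef_pos: [0.6072, 0.3383, 0.0266]
orientation: [0.96, -0.28, 0.001, -0.001]
wrist_force: [-0.2, 0.1, 0.5]
grip_width: 0.0856
```

```bash
python3 - <<'E'
from h import *
go(.606,.3378,.024,147.5);print(readout.state()["wrist_force"])
E
```

```text
shift cm [-0.07  0.1   0.26] turns [(0.0, 'q6=1.08'), (-3.141, 'q6=-2.07')] | pos [0.6072 0.3383 0.0266] yaw -32.5 t 10.3
[-0.24052405  0.07133361  0.4587987 ]
```

jog_arm:
  xyz:
    - [0,0.1,0.2]
    - [0,0.1,0.2]
    - [0,0.1,0.2]
    - [0,0.1,0.2]
    - [0,0.1,0.2]
    - [0,0.1,0.2]
  turn: [0,0,0,0,0,0]
  claw: [1,0.4,0.4,0.4,0.4,0.4]
  squeeze: 40

```text
time: 10.9
eef_pos: [0.6063, 0.3373, 0.024]
orientation: [0.96, -0.28, 0.0, -0.0]
wrist_force: [-0.1, -1.5, 5.9]
grip_width: 0.0551
```

```bash
python3 - <<'E'
from h import *
s=readout.state();print(s["wrist_force"],s["grip_width"]);p=vision.get_image("wrist");cv2.imwrite("pics/w8.png",p["frame"][:,:,::-1])
go(.427,-.1125,.20,19.5,s)
E
```

```text
[-0.12341458 -1.51409679  5.85282392] 0.05509310698595376
shift cm [  9.04  47.55 -17.63] turns [(2.234, 'q6=2.54'), (-0.907, 'q6=-0.60')] | pos [0.6063 0.3373 0.024 ] yaw -32.5 t 10.9
```

View pics/w8.png

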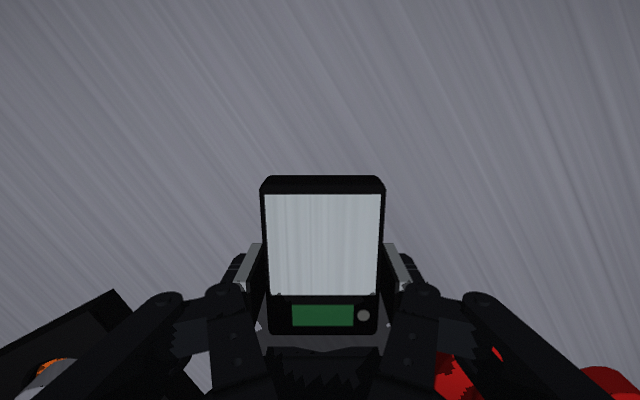

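jog_arm:
  xyz:
    - [0,0,-2]
    - [0,0,-6]
    - [0,0,-10]
    - [0,0,-14]
    - [0,0,-17.6]
    - [0.9,4.7,-17.6]
    - [1.8,9.5,-17.6]
    - [2.7,14.2,-17.6]
    - [3.6,19,-17.6]
    - [4.5,23.7,-17.6]
  turn: [0,0,0,0,0,-0.12,-0.24,-0.36,-0.48,-0.6]
  claw: [0.4,0.4,0.4,0.4,0.4,0.4,0.4,0.4,0.4,0.4]

```text
time: 11.95
eef_pos: [0.5153, 0.1114, 0.199]
orientation: [1.0, 0.019, -0.0, 0.0]
wrist_force: [1.0, -0.3, -0.9]
grip_width: 0.055
```

```bash
python3 - <<'E'
from h import *
s=readout.state();print(s["wrist_force"],s["grip_width"])
go(.427,-.1125,.20,19.5,s)
E
```

```text
[ 0.99466901 -0.27981508 -0.94466321] 0.055014729928956174
shift cm [-9.68 22.04 -0.1 ] turns [(2.839, 'q6=2.54'), (-0.302, 'q6=-0.60')] | pos [0.5153 0.1114 0.199 ] yaw 2.2 t 11.9
```

jog_arm:
  xyz:
    - [-1.9,4.4,0]
    - [-3.8,8.8,0]
    - [-5.8,13.2,0]
    - [-7.7,17.6,0]
    - [-9.7,22,0]
    - [-9.7,22,0]
    - [-9.7,22,0]
  turn: [-0.06,-0.12,-0.18,-0.24,-0.3,-0.3,-0.3]
  claw: [0.4,0.4,0.4,0.4,0.4,0.4,0.4]

```text
time: 12.65
eef_pos: [0.4265, -0.1108, 0.1992]
orientation: [0.986, 0.164, -0.0, -0.0]
wrist_force: [0.5, 0.1, -1.8]
grip_width: 0.0549
```

```bash
cat > sc.py <<'E'
from h import *
import sys
s=readout.state();p=vision.get_image("wrist");f=p["frame"][:,:,::-1].copy()
def box(c,yaw,z,hx=.028,hy=.04):
    a=np.radians(yaw);ex=np.array([np.cos(a),np.sin(a)]);ey=np.array([-ex[1],ex[0]])
    return [[*(c+ex*hx*i+ey*hy*j),z] for i,j in((-1,-1),(1,-1),(1,1),(-1,1))]
def dr(c,yaw,z,hx,hy,col):
    q=proj(p,box(np.array(c),yaw,z,hx,hy),s);cv2.polylines(f,[q.astype(np.int32).reshape(-1,1,2)],1,col)
dr([.427,-.1125],19.5,.020,.033,.045,(0,255,0))
dr([.427,-.1125],19.5,.020,.045,.057,(0,255,0))
R=Rn.from_quat(s["orientation"]).as_matrix()
for z in(-.002,.024):
    q=proj(p,[s["eef_pos"]+R@np.array([.028*i,.04*j,-z if 0 else (.024 if z>0 else .002)]) for i,j in((-1,-1),(1,-1),(1,1),(-1,1))],s)
    cv2.polylines(f,[q.astype(np.int32).reshape(-1,1,2)],1,(255,255,0))
cv2.imwrite(sys.argv[1],f)
hsv=cv2.cvtColor(p["frame"],cv2.COLOR_RGB2HSV)
m=cv2.inRange(hsv,(5,180,100),(16,255,255));ys,xs=np.where(m)
W=back(p,np.c_[xs,ys],.012,s)[:,:2]
print(cv2.minAreaRect((W*1000).astype(np.float32)))
go(.427,-.1125,.036,19.5,s);print(s["wrist_force"],s["grip_width"])
E
python3 sc.py pics/w9.png
```

```text
((420.3780212402344, -87.7068862915039), (65.9708251953125, 38.875), 18.9345760345459)
shift cm [-1.000e-02  1.800e-01  1.632e+01] turns [(3.131, 'q6=2.54'), (-0.01, 'q6=-0.60')] | pos [ 0.4265 -0.1108  0.1992] yaw 18.9 t 12.7
[ 0.49550197  0.10739167 -1.75566868] 0.05485067512403067
```

View pics/w9.png

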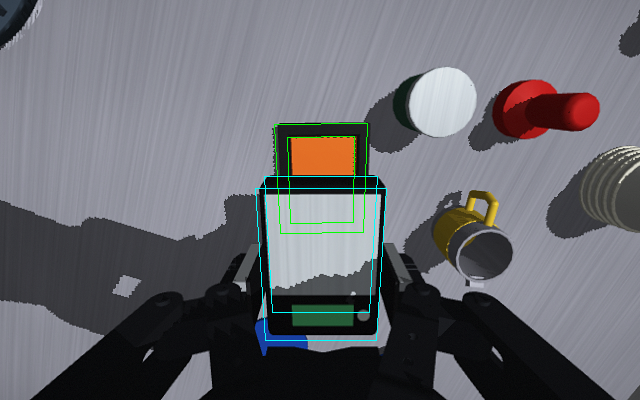

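The scale is level in the jaws, and its footprint lies square with the oblong hollow (orange at 288–356, 137–176). Lowering.

jog_arm:
  xyz:
    - [0,0.1,4]
    - [0,0.2,8]
    - [0,0.2,11]
    - [0,0.2,13]
    - [0,0.2,14]
    - [0,0.2,14.6]
    - [0,0.2,14.9]
    - [0,0.2,14.9]
  turn: [-0.01,-0.01,-0.01,-0.01,-0.01,-0.01,-0.01,-0.01]
  claw: [0.4,0.4,0.4,0.4,0.4,0.4,0.4,0.4]

```text
time: 13.5
eef_pos: [0.428, -0.1118, 0.0507]
orientation: [0.985, 0.171, 0.0, 0.0]
wrist_force: [-0.0, -0.8, -2.0]
grip_width: 0.0546
```

```bash
python3 sc.py pics/w10.png
```

```text
((415.73138427734375, -74.19285583496094), (66.05535888671875, 10.194051742553711), 18.189584732055664)
shift cm [-0.12  0.03  1.47] turns [(3.145, 'q6=2.54'), (0.003, 'q6=-0.60')] | pos [ 0.428  -0.1118  0.0507] yaw 19.7 t 13.5
[-0.00705433 -0.77051627 -2.03297773] 0.05455613228083602
```

View pics/w10.png

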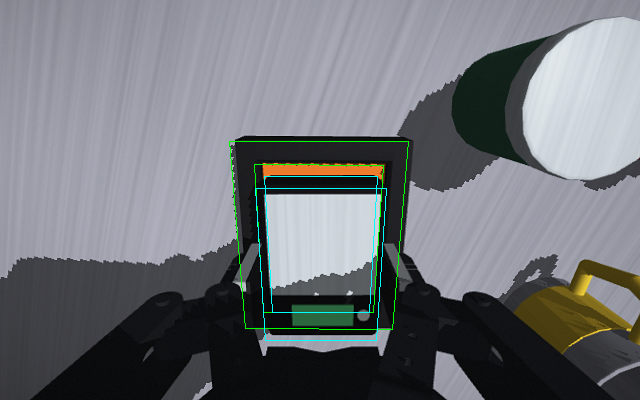

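jog_arm:
  xyz:
    - [0,-0.1,0.3]
    - [0,-0.1,0.6]
    - [0,-0.1,0.9]
    - [0,-0.1,1.1]
    - [0,-0.1,1.1]
  turn: [0,0,0,0,0]
  claw: [0.4,0.4,0.4,0.4,0.4]

```text
time: 14.05
eef_pos: [0.4271, -0.111, 0.039]
orientation: [0.985, 0.171, -0.0, -0.0]
wrist_force: [-0.6, -0.6, -2.0]
grip_width: 0.0552
```

```bash
python3 sc.py pics/w11.png
```

```text
((428.8023681640625, -111.17889404296875), (66.09893035888672, 87.45475769042969), 19.333688735961914)
shift cm [-0.06  0.14  0.3 ] turns [(3.144, 'q6=2.54'), (0.003, 'q6=-0.60')] | pos [ 0.4271 -0.111   0.039 ] yaw 19.6 t 14.1
[-0.60374841 -0.5742696  -1.99729188] 0.05520682653739292
```

View pics/w11.png

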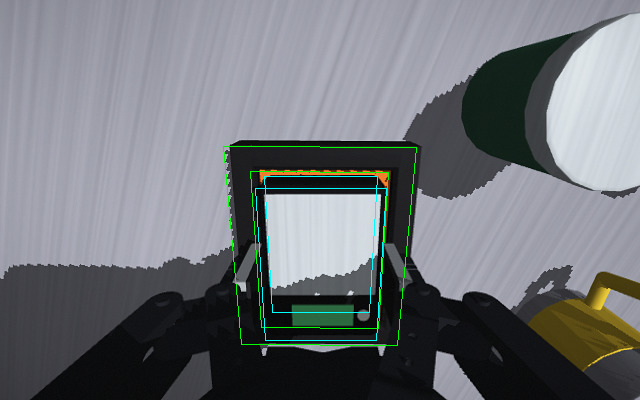

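jog_arm:
  xyz:
    - [0.1,0,0.15]
    - [0.1,0,0.3]
    - [0.1,0,0.3]
    - [0.1,0,0.4]
    - [0.1,0,0.4]
  turn: [0,0,0,0,0]
  claw: [0.4,0.4,0.4,0.4,0.4]

```text
time: 14.6
eef_pos: [0.4282, -0.1106, 0.0359]
orientation: [0.985, 0.171, -0.0, 0.0]
wrist_force: [-4.2, 1.2, 11.7]
grip_width: 0.0548
```

jog_arm:
  xyz:
    - [0,0,-0.1]
    - [0,0,-0.1]
    - [0,0,-0.1]
    - [0,0,-0.1]
    - [0,0,-0.1]
  turn: [0,0,0,0,0]
  claw: [0.9,0.9,0.9,0.9,0.9]

```text
time: 15.1
eef_pos: [0.4282, -0.1107, 0.0362]
orientation: [0.985, 0.171, -0.0, 0.0]
wrist_force: [-1.2, -0.3, -0.5]
grip_width: 0.0768
```

jog_arm:
  xyz:
    - [0,0,-2]
    - [0,0,-6]
    - [0,0,-10]
    - [0,0,-14]
    - [0,0,-17]
    - [0,0,-17]
  turn: [0,0,0,0,0,0]
  claw: [0.9,1,1,1,1,1]

```text
time: 15.7
eef_pos: [0.4298, -0.1112, 0.2098]
orientation: [0.985, 0.171, 0.003, 0.002]
wrist_force: [-0.2, 0.4, -0.6]
grip_width: 0.0853
```

```bash
python3 sc.py pics/w12.png; python3 - <<'E'
from h import *
s=readout.state();p=vision.get_image("wrist")
for l in ["scale_center","jug_yellow_center","jug_blue_center","foam_oblong"]: print(l,[(np.round(d["centre"],4),d["p"]) for d in vision.spot_point(l,p)][:3])
go(.587,-.119,.16,0,s)
E
```

```text
((428.8837585449219, -111.70233154296875), (65.27290344238281, 89.00210571289062), 19.629953384399414)
shift cm [-0.39 -0.05 17.38] turns [(3.144, 'q6=2.54'), (0.003, 'q6=-0.60')] | pos [ 0.4298 -0.1112  0.2098] yaw 19.7 t 15.7
[-0.18379095  0.38432402 -0.62463478] 0.08533756958415588
scale_center [(array([ 0.4302, -0.1072,  0.0242]), 0.78)]
jug_yellow_center [(array([ 0.5886, -0.1211,  0.032 ]), 0.76), (array([ 0.4965, -0.0092, -0.0009]), 0.32)]
jug_blue_center []
foam_oblong []
shift cm [14.61  6.07  4.83] turns [(0.343, 'q6=-0.20')] | pos [ 0.4289 -0.1109  0.2077] yaw 19.7 t 15.8
```

View pics/w12.png

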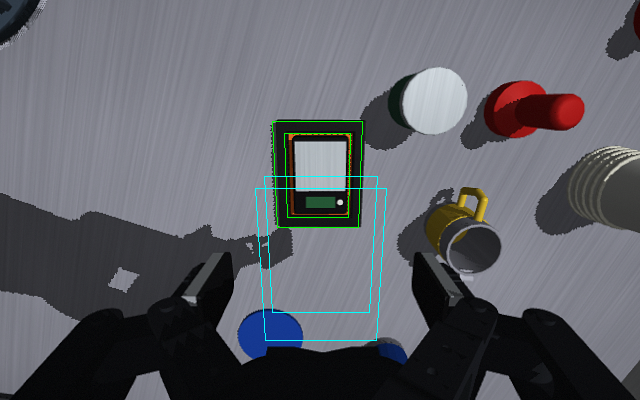

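The scale sits flat in the oblong hollow at (320,175), aligned with it. Now the yellow jug; first I'll work out its handle direction.

```bash
python3 - <<'E'
from h import *
s=readout.state();p=vision.get_image("wrist");f=p["frame"][:,:,::-1].copy()
c=np.array([.588,-.1195])
a=np.linspace(0,2*np.pi,60)
for z in (0,.07):
    for u,v in proj(p,[[c[0]+.028*np.cos(t),c[1]+.028*np.sin(t),z] for t in a],s): cv2.circle(f,(int(u),int(v)),0,(255,0,255),-1)
for ang,col in ((80,(0,0,255)),(95,(0,255,0)),(110,(255,0,0))):
    d=np.array([np.cos(np.radians(ang)),np.sin(np.radians(ang))])
    q=proj(p,[[*(c+d*r),z] for r,z in((.028,.062),(.056,.062),(.056,.014),(.028,.014))],s)
    cv2.polylines(f,[q.astype(np.int32).reshape(-1,1,2)],0,col)
cv2.imwrite("pics/w13.png",cv2.resize(f[160:310,390:540],None,fx=4,fy=4,interpolation=cv2.INTER_NEAREST))
E
```

```text
(no output)
```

View pics/w13.png

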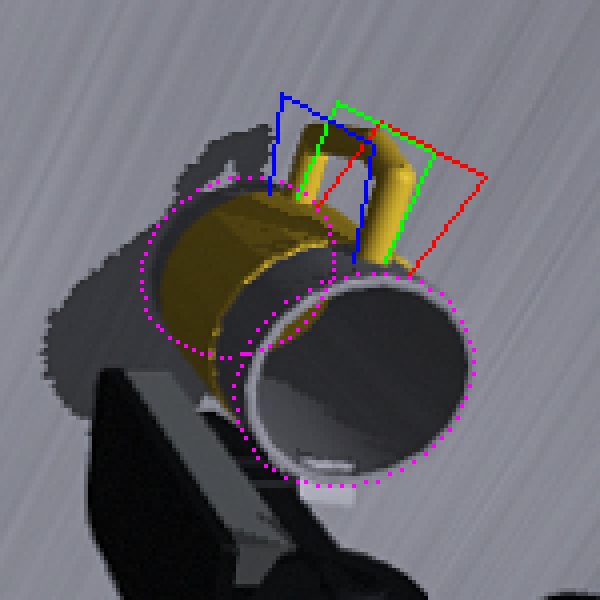

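```bash
python3 - <<'E'
from h import *
go(.589,-.1195,.15,11);go(.589,-.1195,.040,11)
E
```

```text
shift cm [14.89  6.27  5.5 ] turns [(0.151, 'q6=-0.39')] | pos [ 0.4278 -0.1105  0.2053] yaw 19.7 t 16.1
shift cm [14.9   6.29 16.5 ] turns [(0.151, 'q6=-0.39')] | pos [ 0.4278 -0.1105  0.2053] yaw 19.7 t 16.1
```

jog_arm:
  xyz:
    - [4,1.6,0]
    - [8,3.2,0]
    - [12,5,1]
    - [14.9,6.3,3]
    - [14.9,6.3,5.5]
    - [14.9,6.3,5.5]
    - [14.9,6.3,5.5]
  turn: [0.05,0.1,0.15,0.15,0.15,0.15,0.15]
  claw: [1,1,1,1,1,1,1]

```text
time: 16.75
eef_pos: [0.5892, -0.1198, 0.151]
orientation: [0.995, 0.096, -0.001, -0.0]
wrist_force: [0.1, 0.8, -1.0]
grip_width: 0.0854
```

```bash
cat > jug.py <<'E'
from h import *
import sys
s=readout.state();p=vision.get_image("wrist");f=p["frame"][:,:,::-1].copy()
c=np.array([float(sys.argv[2]),float(sys.argv[3])]);ang=float(sys.argv[4])
a=np.linspace(0,2*np.pi,80)
for z in (0,.07):
    for u,v in proj(p,[[c[0]+.028*np.cos(t),c[1]+.028*np.sin(t),z] for t in a],s): cv2.circle(f,(int(u),int(v)),0,(255,0,255),-1)
d=np.array([np.cos(np.radians(ang)),np.sin(np.radians(ang))])
q=proj(p,[[*(c+d*r),z] for r,z in((.028,.062),(.056,.062),(.056,.014),(.028,.014))],s)
cv2.polylines(f,[q.astype(np.int32).reshape(-1,1,2)],0,(0,255,0))
cv2.imwrite(sys.argv[1],f)
go(c[0],c[1],.04,ang-90,s)
E
python3 jug.py pics/w14.png .589 -.1195 101
```

```text
shift cm [ 1.00e-02 -2.00e-02  1.11e+01] turns [(0.001, 'q6=-0.39')] | pos [ 0.5892 -0.1198  0.151 ] yaw 11.1 t 16.8
```

View pics/w14.png

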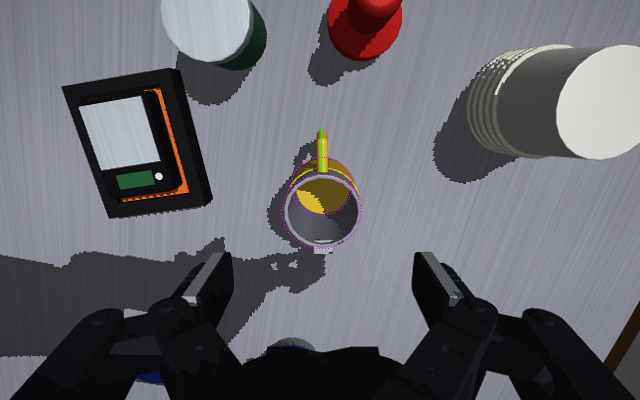

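The jug outline (circle at (322,205), handle straight up at (322,150)) fits the overlay. Descend and grip.

jog_arm:
  xyz:
    - [0,0,4]
    - [0,0,8]
    - [0,0,10]
    - [0,0,11.1]
    - [0,0,11.1]
    - [0,0,11.1]
    - [0,0,11.1]
    - [0,0,11.1]
    - [0,0,11.1]
    - [0,0,11.1]
  turn: [0,0,0,0,0,0,0,0,0,0]
  claw: [1,1,1,1,1,1,0.4,0.4,0.4,0.4]
  squeeze: 40

```text
time: 17.8
eef_pos: [0.5902, -0.12, 0.0415]
orientation: [0.995, 0.096, 0.001, 0.0]
wrist_force: [-1.6, -0.1, 6.2]
grip_width: 0.0542
```

```bash
python3 - <<'E'
from h import *
s=readout.state();print(s["wrist_force"],s["grip_width"])
go(.438,.136,.20,11,s)
E
```

```text
[-1.62930204 -0.11976682  6.2453507 ] 0.05420770603522919
shift cm [-10.01 -28.04 -15.88] turns [(0.001, 'q6=0.11')] | pos [ 0.5902 -0.12    0.0415] yaw 11.1 t 17.8
```

jog_arm:
  xyz:
    - [0,0,-2]
    - [0,0,-6]
    - [0,0,-10]
    - [0,0,-14]
    - [-0.5,-1.5,-15.8]
    - [-2,-6,-15.8]
    - [-3.7,-10.5,-15.8]
    - [-5.3,-15,-15.8]
    - [-6.9,-19.5,-15.8]
    - [-8.5,-24,-15.8]
  turn: [0,0,0,0,0,0,0,0,0,0]
  claw: [0.4,0.4,0.4,0.4,0.4,0.4,0.4,0.4,0.4,0.4]

```text
time: 18.8
eef_pos: [0.459, 0.1007, 0.1987]
orientation: [0.995, 0.096, 0.0, -0.0]
wrist_force: [0.3, 0.3, -1.3]
grip_width: 0.054
```

jog_arm:
  xyz:
    - [-1.5,-4,0]
    - [-1.5,-4,0]
    - [-1.5,-4,0]
  turn: [0,0,0]
  claw: [0.4,0.4,0.4]

```text
time: 19.1
eef_pos: [0.4377, 0.1363, 0.1987]
orientation: [0.995, 0.097, 0.0, 0.0]
wrist_force: [0.1, -0.9, -1.3]
grip_width: 0.0541
```

```bash
python3 - <<'E'
from h import *
s=readout.state();p=vision.get_image("wrist");f=p["frame"][:,:,::-1].copy()
a=np.linspace(0,2*np.pi,80)
for u,v in proj(p,[[.438+.043*np.cos(t),.136+.043*np.sin(t),.006] for t in a],s): cv2.circle(f,(int(u),int(v)),0,(255,0,255),-1)
R=Rn.from_quat(s["orientation"]).as_matrix()
for z in (.0415,-.0285):
    for u,v in proj(p,[s["eef_pos"]+R@np.array([.028*np.cos(t),.028*np.sin(t),z]) for t in a],s): cv2.circle(f,(int(u),int(v)),0,(255,255,0),-1)
cv2.imwrite("pics/w15.png",f)
go(.438,.136,.0475,11,s);print(s["wrist_force"],s["grip_width"])
E
```

```text
shift cm [1.000e-02 3.000e-02 1.512e+01] turns [(0.003, 'q6=0.11')] | pos [0.4377 0.1363 0.1987] yaw 11.2 t 19.1
[ 0.12856774 -0.91731037 -1.28969143] 0.054095918445479035
```

View pics/w15.png

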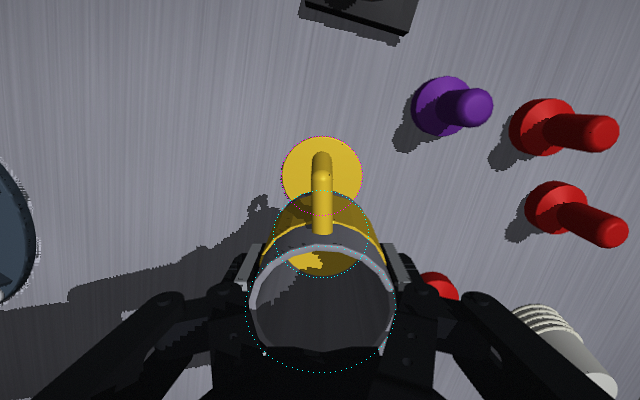

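The jug hangs upright and its outline matches the overlay. The pad at (322,175) also matches. Lowering to the pad, with contact expected at TCP z ≈ 0.0475.

jog_arm:
  xyz:
    - [0,0,4]
    - [0,0,8]
    - [0,0,11]
    - [0,0,13]
    - [0,0,14]
    - [0,0,14.5]
    - [0,0,14.8]
    - [0,0,15]
    - [0,0,15.1]
    - [0,0,15.1]
  turn: [0,0,0,0,0,0,0,0,0,0]
  claw: [0.4,0.4,0.4,0.4,0.4,0.4,0.4,0.4,0.4,0.4]

```text
time: 20.15
eef_pos: [0.4381, 0.1358, 0.0477]
orientation: [0.995, 0.096, 0.0, -0.0]
wrist_force: [0.5, -0.2, -1.9]
grip_width: 0.054
```

jog_arm:
  xyz:
    - [0,0,0.1]
    - [0,0,0.2]
    - [0,0,0.2]
  turn: [0,0,0]
  claw: [0.4,0.4,0.4]

```text
time: 20.45
eef_pos: [0.4382, 0.1358, 0.0474]
orientation: [0.995, 0.096, 0.0, 0.0]
wrist_force: [-8.9, -3.7, 35.2]
grip_width: 0.0543
```

jog_arm:
  xyz:
    - [0,0,-0.15]
    - [0,0,-0.15]
    - [0,0,-0.15]
    - [0,0,-0.15]
    - [0,0,-0.15]
    - [0,0,-0.15]
  turn: [0,0,0,0,0,0]
  claw: [0.4,1,1,1,1,1]

```text
time: 21.05
eef_pos: [0.4378, 0.1357, 0.0467]
orientation: [0.995, 0.096, -0.0, 0.0]
wrist_force: [-0.6, -0.3, -0.2]
grip_width: 0.0853
```

jog_arm:
  xyz:
    - [0,0,-2]
    - [0,0,-6]
    - [0,0,-10]
    - [0,0,-14]
    - [0,0,-15]
    - [0,0,-15]
  turn: [0,0,0,0,0,0]
  claw: [1,1,1,1,1,1]

```text
time: 21.65
eef_pos: [0.4384, 0.1359, 0.1979]
orientation: [0.995, 0.096, 0.001, -0.0]
wrist_force: [-0.5, -0.8, -1.0]
grip_width: 0.0856
```

```bash
python3 jug.py pics/w16.png .438 .136 101; python3 - <<'E'
from h import *
go(.594,-.322,.2,65)
q=vision.get_image("scene");print([(np.round(d["centre"],4),d["p"]) for d in vision.spot_point("jug_blue_center",q)])
E
```

```text
shift cm [-0.09 -0.02 15.79] turns [(0.001, 'q6=0.11')] | pos [0.4384 0.1359 0.1979] yaw 11.1 t 21.6
shift cm [ 6.56 47.92 -0.35] turns [(2.2, 'q6=1.51'), (-0.941, 'q6=-1.63')] | pos [0.4378 0.1357 0.1964] yaw 11.1 t 21.7
[(array([ 0.5924, -0.3205,  0.0329]), 0.92), (array([ 0.7335, -0.0136,  0.0014]), 0.18)]
```

View pics/w16.png

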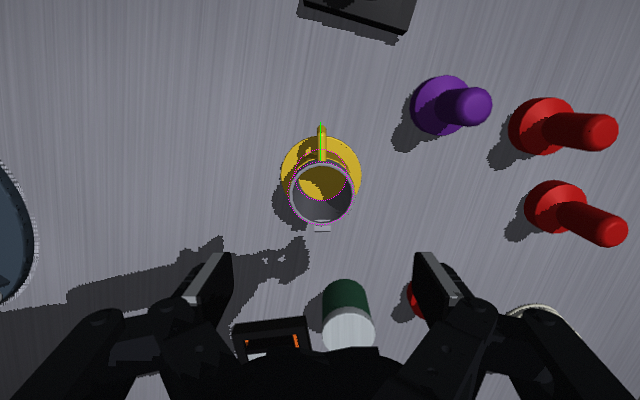

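The yellow jug stands upright in the middle of its pad at (321,180). Going to the blue jug.

jog_arm:
  xyz:
    - [0.6,4.7,0]
    - [1.3,9.5,0]
    - [2,14.2,0]
    - [2.6,19,0]
    - [3.3,24,0]
    - [3.9,29,0]
    - [4.6,33.5,0]
    - [5.2,38,0]
    - [5.9,43,0]
    - [6.5,47.9,0]
  turn: [-0.1,-0.2,-0.3,-0.4,-0.5,-0.6,-0.7,-0.8,-0.9,-0.94]
  claw: [1,1,1,1,1,1,1,1,1,1]

```text
time: 22.8
eef_pos: [0.5934, -0.3236, 0.1944]
orientation: [0.843, 0.538, -0.001, -0.001]
wrist_force: [1.2, 0.1, -1.1]
grip_width: 0.0852
```

jog_arm:
  xyz:
    - [0,0,2]
    - [0,0,4]
    - [0,0,4]
  turn: [0,0,0]
  claw: [1,1,1]

```text
time: 23.1
eef_pos: [0.5917, -0.3211, 0.1517]
orientation: [0.844, 0.536, -0.002, -0.004]
wrist_force: [-0.9, 0.5, 0.0]
grip_width: 0.0857
```

```bash
python3 jug.py pics/w17.png .593 -.321 -25
```

```text
shift cm [ 0.06  0.2  11.16] turns [(3.14, 'q6=1.51'), (-0.002, 'q6=-1.63')] | pos [ 0.5917 -0.3211  0.1517] yaw 64.9 t 23.1
```

View pics/w17.png

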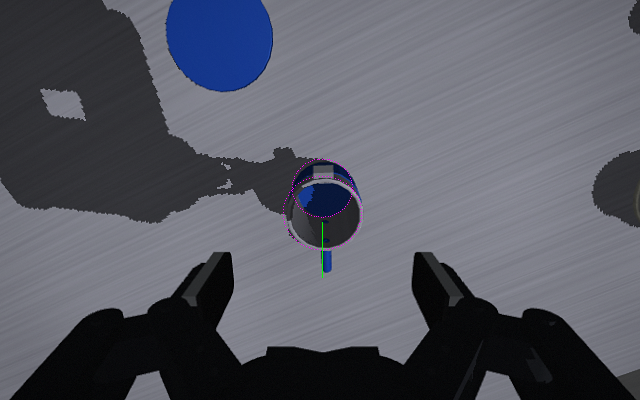

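The blue jug fits the overlay to about 1 mm. The handle is turned about 4° towards +x, so I'll correct by turning −0.07.

jog_arm:
  xyz:
    - [0.1,0.1,4]
    - [0.1,0.1,8]
    - [0.1,0.1,10]
    - [0.1,0.1,11.1]
    - [0.1,0.1,11.1]
    - [0.1,0.1,11.1]
    - [0.1,0.1,11.1]
    - [0.1,0.1,11.1]
    - [0.1,0.1,11.1]
    - [0.1,0.1,11.1]
  turn: [-0.07,-0.07,-0.07,-0.07,-0.07,-0.07,-0.07,-0.07,-0.07,-0.07]
  claw: [1,1,1,1,1,1,0.4,0.4,0.4,0.4]
  squeeze: 40

```text
time: 24.15
eef_pos: [0.5954, -0.3217, 0.0472]
orientation: [0.824, 0.566, 0.0, 0.001]
wrist_force: [-1.4, 1.1, 6.1]
grip_width: 0.054
```

```bash
python3 - <<'E'
from h import *
s=readout.state();print(s["wrist_force"],s["grip_width"])
go(.441,-.3405,.14,69,s)
E
```

```text
[-1.38151042  1.13423196  6.13135227] 0.053965746875623215
shift cm [ -7.31 -13.71  -9.3 ] turns [(3.14, 'q6=1.28'), (-0.001, 'q6=-1.86')] | pos [ 0.5954 -0.3217  0.0472] yaw 68.9 t 24.1
```

jog_arm:
  xyz:
    - [0,0,-2]
    - [0,0,-6]
    - [0,0,-9.3]
    - [-1.5,-2.8,-9.3]
    - [-3,-5.6,-9.3]
    - [-4.5,-8.4,-9.3]
    - [-6,-11.2,-9.3]
    - [-7.3,-13.7,-9.3]
    - [-7.3,-13.7,-9.3]
    - [-7.3,-13.7,-9.3]
  turn: [0,0,0,0,0,0,0,0,0,0]
  claw: [0.4,0.4,0.4,0.4,0.4,0.4,0.4,0.4,0.4,0.4]

```text
time: 25.15
eef_pos: [0.4409, -0.3406, 0.1394]
orientation: [0.825, 0.566, 0.0, 0.0]
wrist_force: [0.2, -0.0, -2.1]
grip_width: 0.0543
```

```bash
python3 - <<'E'
from h import *
s=readout.state();p=vision.get_image("wrist");f=p["frame"][:,:,::-1].copy()
a=np.linspace(0,2*np.pi,80)
for u,v in proj(p,[[.441+.043*np.cos(t),-.3405+.043*np.sin(t),.006] for t in a],s): cv2.circle(f,(int(u),int(v)),0,(255,0,255),-1)
R=Rn.from_quat(s["orientation"]).as_matrix()
for z in (.0472,-.0228):
    for u,v in proj(p,[s["eef_pos"]+R@np.array([.028*np.cos(t),.028*np.sin(t),z]) for t in a],s): cv2.circle(f,(int(u),int(v)),0,(255,255,0),-1)
cv2.imwrite("pics/w18.png",f)
go(.441,-.3405,.0532,69,s);print(s["wrist_force"],s["grip_width"])
E
```

```text
shift cm [0.01 0.   8.62] turns [(3.139, 'q6=1.28'), (-0.002, 'q6=-1.86')] | pos [ 0.4409 -0.3406  0.1394] yaw 68.9 t 25.1
[ 0.24184732 -0.00521483 -2.07058093] 0.05430799153177044
```

View pics/w18.png

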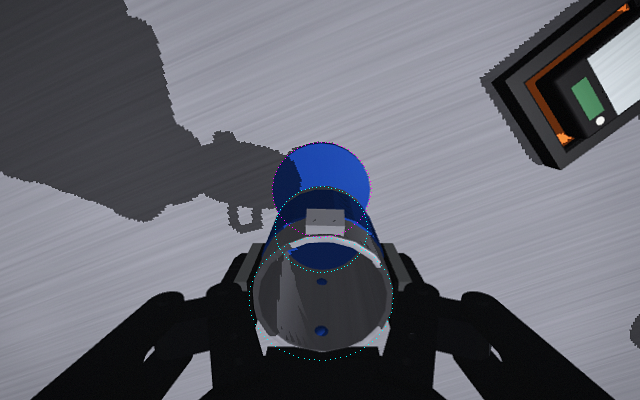

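The pad matches its overlay at (322,188) and the jug hangs upright. Lowering.

jog_arm:
  xyz:
    - [0,0,3]
    - [0,0,5.5]
    - [0,0,7]
    - [0,0,7.8]
    - [0,0,8.2]
    - [0,0,8.4]
    - [0,0,8.6]
    - [0,0,8.7]
    - [0,0,8.7]
  turn: [0,0,0,0,0,0,0,0,0]
  claw: [0.4,0.4,0.4,0.4,0.4,0.4,0.4,0.4,0.4]

```text
time: 26.1
eef_pos: [0.4412, -0.3406, 0.0531]
orientation: [0.824, 0.566, 0.0, 0.001]
wrist_force: [-2.0, 2.7, 7.6]
grip_width: 0.0541
```

Contact (about 10 N) at the expected height. Releasing.

jog_arm:
  xyz:
    - [0,0,0]
    - [0,0,0]
    - [0,0,0]
    - [0,0,0]
    - [0,0,0]
  turn: [0,0,0,0,0]
  claw: [1,1,1,1,1]

```text
time: 26.6
eef_pos: [0.4408, -0.3403, 0.0518]
orientation: [0.824, 0.566, 0.0, 0.0]
wrist_force: [-0.1, 0.0, -0.4]
grip_width: 0.0854
```

jog_arm:
  xyz:
    - [0,0,-2]
    - [0,0,-6]
    - [0,0,-10]
    - [0,0,-14]
    - [0,0,-17]
    - [0,0,-17]
    - [0,0,-17]
  turn: [0,0,0,0,0,0,0]
  claw: [1,1,1,1,1,1,1]

```text
time: 27.3
eef_pos: [0.4407, -0.3402, 0.2218]
orientation: [0.824, 0.566, 0.0, 0.0]
wrist_force: [0.1, -1.0, -0.7]
grip_width: 0.0853
```

```bash
python3 jug.py pics/w19.png .441 -.3405 -21; python3 - <<'E'
from h import *
for n in ["scene","side"]:
    p=vision.get_image(n); cv2.imwrite(f"pics/{n}9.png",p["frame"][:,:,::-1]);print(n)
    for l in ["jug_blue_center","jug_yellow_center","tamper_center","scale_center","tin","cups"]:
        print(l,[([round(float(x),3) for x in d["centre"]],round(d["p"],2)) for d in vision.spot_point(l,p)])
    f=p["frame"][:,:,::-1];o=np.zeros((600,800,3),np.uint8)
    for i,c in enumerate([(.4415,.3355,.05),(.428,-.1115,.02),(.438,.136,.04),(.441,-.34,.04)]):
        u,v=proj(p,[c])[0].astype(int);u=max(u,50);v=max(v,37);cr=cv2.resize(f[v-37:v+38,u-50:u+50],(400,300),interpolation=cv2.INTER_CUBIC);o[(i//2)*300:(i//2)*300+300,(i%2)*400:(i%2)*400+400]=cr
    cv2.imwrite(f"pics/{n}9m.png",o)
print(readout.state()["time"])
E
```

```text
shift cm [-1.000e-02  2.000e-02  1.818e+01] turns [(3.14, 'q6=1.28'), (-0.001, 'q6=-1.86')] | pos [ 0.4407 -0.3402  0.2218] yaw 68.9 t 27.3
scene
jug_blue_center [([0.441, -0.34, 0.038], 0.63)]
jug_yellow_center [([0.434, 0.137, 0.039], 0.85), ([0.433, -0.107, 0.001], 0.25)]
tamper_center [([0.541, 0.232, 0.042], 0.98), ([0.641, 0.229, 0.045], 0.85), ([0.594, 0.016, 0.041], 0.79), ([0.443, 0.335, 0.055], 0.72), ([0.693, 0.152, 0.043], 0.57)]
scale_center [([0.427, -0.111, 0.023], 0.86)]
tin []
cups [([0.733, -0.013, 0.002], 0.59)]
side
jug_blue_center [([0.437, -0.341, 0.039], 0.69)]
jug_yellow_center [([0.441, 0.136, 0.037], 0.87)]
tamper_center [([0.59, 0.021, 0.037], 0.86), ([0.437, 0.338, 0.052], 0.85), ([0.534, 0.231, 0.043], 0.79), ([0.646, 0.23, 0.043], 0.67), ([0.695, 0.151, 0.042], 0.61)]
scale_center [([0.43, -0.108, 0.027], 0.6)]
tin [([0.495, -0.008, 0.001], 0.57)]
cups [([0.736, -0.014, -0.001], 0.93), ([0.494, -0.01, 0.002], 0.58), ([0.422, -0.113, -0.001], 0.33)]
28.05
```

View pics/w19.png

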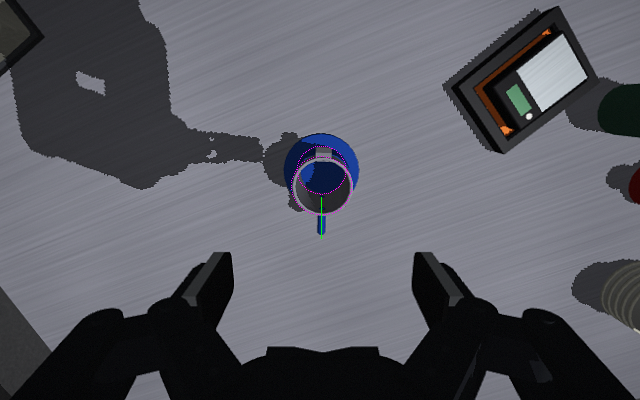

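View pics/scene9m.png

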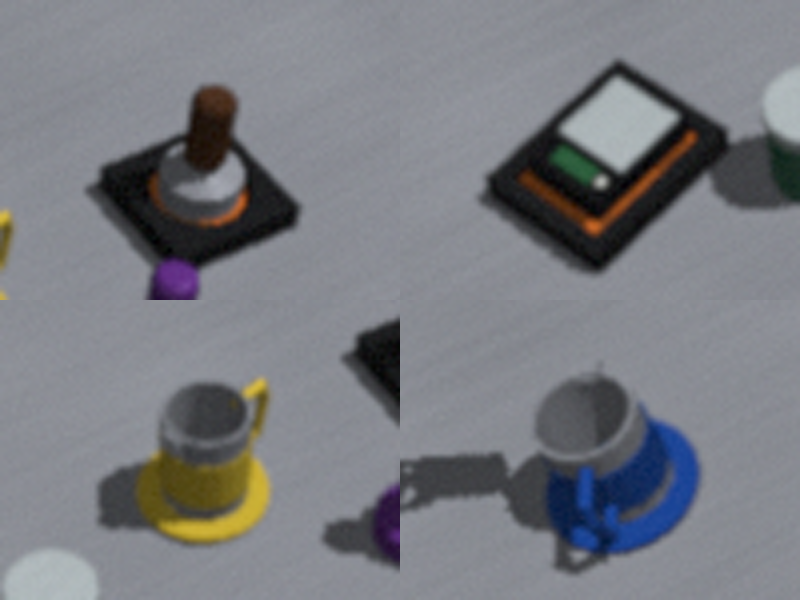

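View pics/side9m.png

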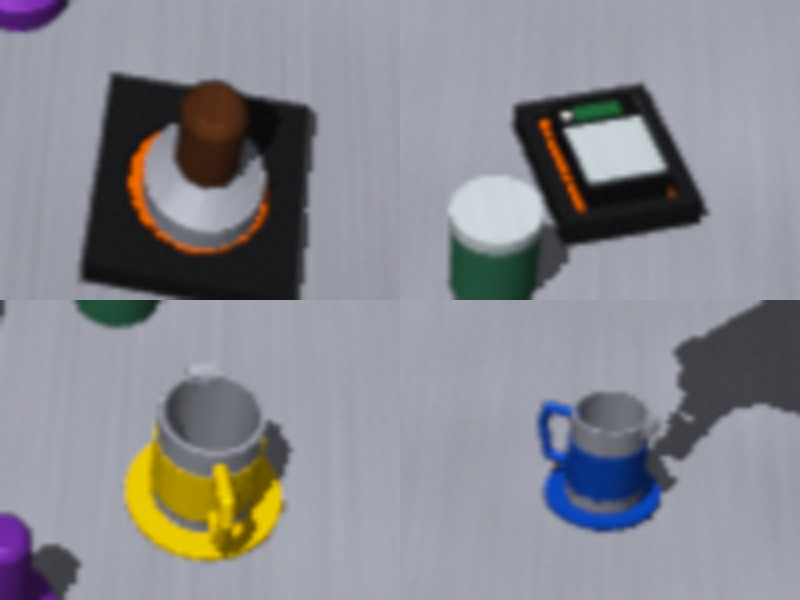

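All four items look home. As a last check, I'll triangulate the scale's plate for height and tilt.

```bash
python3 - <<'E'
from h import *
f2=[]
P={n:vision.get_image(n) for n in("scene","side")}
for n,p in P.items():
    u,v=proj(p,[[.428,-.1115,.03]])[0].astype(int)
    k=8;sub=cv2.resize(p["frame"][v-30:v+30,u-38:u+38,::-1],None,fx=k,fy=k,interpolation=cv2.INTER_CUBIC)
    for (cx,cy,z,col) in ((.428,-.1115,.034,(0,255,0)),):
        for yaw in(19.5,):
            a=np.radians(yaw);ex=np.array([np.cos(a),np.sin(a)]);ey=np.array([-ex[1],ex[0]])
            for zz,hx,hy,c2 in((.034,.028,.04,(0,255,0)),(.02,.033,.045,(255,0,255)),(.02,.045,.057,(255,255,0))):
                q=proj(p,[[*(np.array([cx,cy])+ex*hx*i+ey*hy*j),zz] for i,j in((-1,-1),(1,-1),(1,1),(-1,1))])
                q=((q-[u-38,v-30]+.5)*k).astype(np.int32);cv2.polylines(sub,[q.reshape(-1,1,2)],1,c2)
    f2.append(sub)
cv2.imwrite("pics/sc.png",cv2.resize(np.vstack(f2),None,fx=.62,fy=.62))
E
```

```text
(no output)
```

View pics/sc.png

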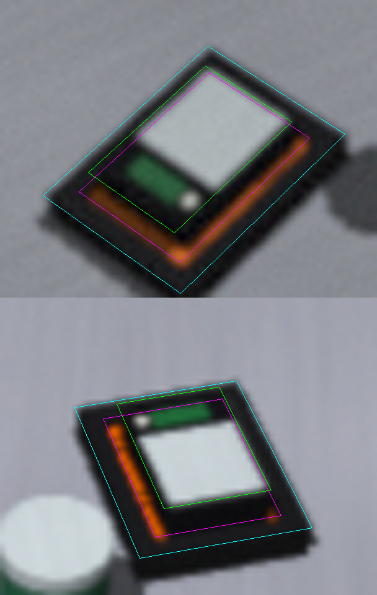

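The height fits but the scale sits about 2–3 mm towards +y. I'll take a close wrist look to make sure that end isn't riding on the bevel.

```bash
python3 - <<'E'
from h import *
go(.428,-.13,.16,19.5)
E
```

```text
shift cm [19.16 -8.75  6.18] turns [(4.004, 'q6=2.51'), (0.863, 'q6=-0.64')] | pos [ 0.4408 -0.3403  0.2218] yaw 68.9 t 28.1
```

jog_arm:
  xyz:
    - [4,-1.8,0]
    - [8,-3.6,0]
    - [12,-5.4,0]
    - [16,-7.2,1]
    - [19.2,-8.7,3]
    - [19.2,-8.7,6]
    - [19.2,-8.7,6]
    - [19.2,-8.7,6]
    - [19.2,-8.7,6]
  turn: [0.12,0.24,0.36,0.48,0.6,0.72,0.84,0.86,0.86]
  claw: [1,1,1,1,1,1,1,1,1]

```text
time: 29.05
eef_pos: [0.429, -0.13, 0.1622]
orientation: [0.985, 0.172, 0.0, 0.0]
wrist_force: [-0.3, 0.3, -0.5]
grip_width: 0.085
```

```bash
cat > fit.py <<'E'
from h import *
import sys
s=readout.state();p=vision.get_image("wrist");f=p["frame"][:,:,::-1].copy();k=4
u,v=proj(p,[[.428,-.1115,.03]],s)[0].astype(int);v=max(v,70);x0,y0=u-75,v-70
sub=cv2.resize(f[y0:v+75,x0:u+75],None,fx=k,fy=k,interpolation=cv2.INTER_CUBIC)
a=np.radians(19.5);ex=np.array([np.cos(a),np.sin(a)]);ey=np.array([-ex[1],ex[0]])
for dy,zz,hx,hy,c2 in((float(sys.argv[2]),.034,.028,.04,(0,255,0)),(0,.02,.033,.045,(255,0,255)),(0,.02,.045,.057,(255,255,0))):
    q=proj(p,[[*(np.array([.4285,-.1115])+ey*dy+ex*hx*i+ey*hy*j),zz] for i,j in((-1,-1),(1,-1),(1,1),(-1,1))],s)
    cv2.polylines(sub,[((q-[x0,y0]+.5)*k).astype(np.int32).reshape(-1,1,2)],1,c2)
cv2.imwrite(sys.argv[1],sub)
E
python3 fit.py pics/f1.png .003
```

```text
(no output)
```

View pics/f1.png

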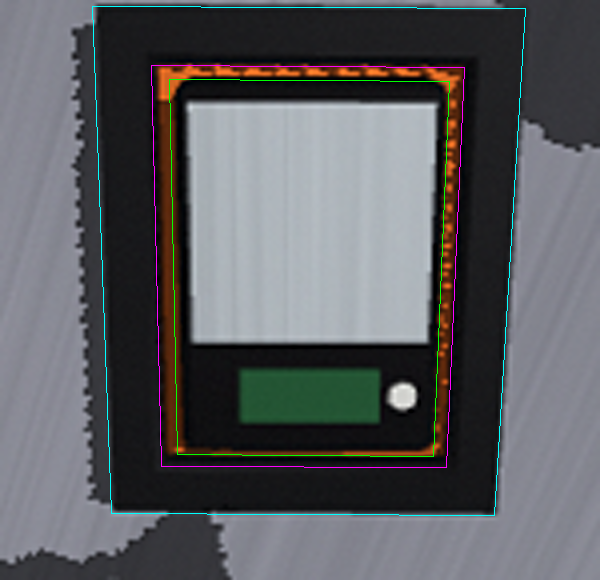

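The modelled outline (seated, top at 34 mm, 3 mm off centre) fits all four edges, and orange shows all round, so the scale is flat and home. Nothing is touching the gripper. Handing in.

```bash
python3 - <<'E'
from rig import workorder
print(workorder.sign_off())
E
```

```text
the job is handed in; nothing more can be done
None
```

I set all four items in place and handed the job in at about 29 s; sign-off reports no verdict. Each piece was lowered until the wrist force showed contact before I released it, and the gripper was clear of everything at hand-in.

| Item | Where it stands, by the last pictures |
|---|---|
| Tamper (steel foot, dark wood handle) | Concentric in the round hollow. The networks put it within about 5 mm of the centre, at a height of 0.052–0.055 m |
| Scale | Flat and lengthwise in the oblong hollow, about 3 mm off centre towards its +y end, with orange floor visible on all sides |
| Yellow jug | Upright on the yellow pad, within about 4 mm of its centre |
| Blue jug | Upright on the blue pad, within about 4 mm of its centre |

- **Tin and cups:** they read within about 5 mm of where they started. The scene camera missed the tin in the last check; the side camera found it in place.
- **Look-alikes:** I did not touch the purple and red tampers.
- **A disagreement on the scale:** the side camera's network put its height at 0.027 m, just over the 0.0265 m limit, while the scene camera's put it at 0.023 m. The contact height at release and a close wrist picture both fit a fully seated scale, so I took it as home.

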